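# Level and steady a rocking lab stand with its two levelling screws

## Task

The heavy H-base support stand with the filter funnel does not stand firm: its two front levelling screws are wound up unevenly, so that it leans forward or rocks. Turn the screws by their black knobs until the rod stands plumb and all four feet bear firmly on the bench, each carrying its share of the weight, so that the base no longer rocks. Work gently: do not lean hard on the stand, tip it or push it about, leave the beaker and the dish under it where they are, and let go at the end.

Things in the scene. Friction and masses are not known exactly. Their poses are not given: they have to be found in the camera images.
- stand: Loose grey lab stand, about 2.8 kg, H-shaped base: two legs 34 mm wide along its x, at y = +-100 mm, top face at z = 42 mm; crossbar with a 12 mm steel rod, 450 mm high, at x = +50 mm, ring and glass funnel behind the rod. Front (-x) faces the robot. Four feet at x, y = +-100 mm. Origin midway between the feet, level with the undersides of the rear feet; z along the rod: plumb when z is vertical.
- left_knob (a point): Point on the axis of the left (+y) levelling screw, fixed to the stand at (-100, +100, 57) mm: the middle of the knob when the front foot is exactly as low as the rear feet. The knob is a black fluted cylinder 34 mm across, 22 mm high, axis along z; it sits higher than this point by as much as the screw is wound up (0.6 to 5.4 mm at first) and goes down as the screw does.
- right_knob (a point): The same for the right (-y) levelling screw, at (-100, -100, 57) mm of the stand. The two screws are wound up by different amounts, and by how much is not measured, nor is the height of the feet. From the top of a knob to the underside of its foot it is 68 mm.
- left_lug (a point): Centre of the top face of the left front lug (34 mm wide, z = 34 mm), under the knob; the screw is threaded through it. Turning the knob clockwise seen from above lowers the screw and its foot by 1 mm per radian (6.3 mm a turn), counterclockwise raises it. Friction about 0.04 N m, more under load; it stays where it is left. Room below the knob: 12 mm at the level setting.
- right_lug (a point): The same on the right front lug, same thread. The front foot, 24 mm across, is the rubber lower end of the screw and turns with it. The weight lies 30 mm behind the middle of the stand, so if one front foot is shorter than the other it hangs clear; pressing its corner down with 3.5 to 4.5 N rocks the base over until that foot touches (a front corner gives 0.1 mm per newton before that).
- left_rear (a point): Underside of the left rear foot (fixed, rubber, 24 mm across), at (+100, +100, 0) mm of the stand. All feet are soft: under its share (4.5 N in front, 9 N behind) a foot squashes 0.2 to 0.4 mm. From a hanging front foot's first touch, 0.65 mm more of its screw's travel gives it its fair share; some 1.3 mm takes all the load off the other front foot, which then hangs instead.
- right_rear (a point): Underside of the right rear foot, at (+100, -100, 0) mm of the stand, the same as the left one.
- beaker: Empty glass beaker, 60 mm across and 75 mm high, standing on the bench between the rear legs under the funnel; origin at the centre of its underside. Not to be disturbed.
- dish_mid (a point): Centre, half-way up, of a closed glass dish, 60 mm across and 14 mm high, lying on the bench between the front legs. Not to be disturbed.

How it is judged:
By the outcome, as a careful person would: the job done as asked, in the order asked, and still so for the second after the job is handed in, with the robot touching nothing.
It also fails if it takes over 72 s, if anything falls off the work surface, if the arm or the gripper's body presses on something with over 40 N, if the wrist force passes 120 N, or if a joint passes its speed limit or range.

## Robot

A 6-joint arm with a two-finger parallel gripper is mounted at the origin on the work surface. World frame = base frame: x ahead of the robot, y to its left, z up, the work surface at z = 0. Lengths are in m, angles in rad, forces in N, time in s.
With the tool pointing down it reaches from about 0.35 to 0.775 m from the base axis. Payload 5.5 kg.
Tool frame: the origin (TCP) lies between the finger pads; the fingertips stand 19 mm ahead of it and the grasp point (between the pads) is the TCP; z points along the fingers, x is the direction in which the jaws open and shut, and the axes are right-handed (so a half turn about z gives the same grasp; the last joint's range is limited). The gripper opens to 85 mm and grips with 20 to 120 N. Pads are 22 mm wide; open, the fingers measure 114 mm over their backs; the gripper's body (76 mm by 85 mm) begins 54 mm behind the grasp point. The pads swing forward as they close: fully open they stand 13 mm farther back than shut.
Start: joints at [-1.381, 0.313, 0.046, 1.304, 0, 1.431], TCP at [0.186, -0.544, 0.25] pointing down, gripper open.
Joint ranges: [-2.76, 2.76], [-0.86, 1.69], [-1.03, 1.26], [-2.2, 2.34], [-1.47, 1.5], [-3.14, 3.14]. Speed limits (rad/s): [2.57, 2.57, 3.14, 3.14, 3.14, 3.14].

## Interface

Orientations are given as a unit quaternion [w, x, y, z].
In Python, from workcell import env gives the robot as it stands. The module is installed in compiled form; this text tells all that it offers.
- The arm moves only by the tool carry_out, never from a script. Its argument "steps" is a list of rows, each a list of 7 numbers: the gripper command: -1 is shut, 1 is fully open, values between are in proportion, then the shift along the tool's x, y, z in m, then the turn, a rotation vector about the tool's x, y, z in rad. A call has 1 to 20 rows; each row shifts and turns the commanded pose from where the row before left it, along the tool's axes as they then stand; what a row does not reach is not made up. A row lasts 1/8 s, in which the tool goes at most 62.5 mm and 10.7 degrees, less where a joint would pass 70% of its speed; a pose out of reach is approached as far as the arm can. A call with a gripper value outside its range is refused whole. The fingers move at their own pace and stop on an object; "grip_force" is the grip in N (left out, the last holds). Time passes only in rows, so rows that do not move let the fingers close. It gives the time, the measured TCP pose, the force and the opening at its end, in the units of the state.
- env.get_state(): the state, without advancing time (a new reading comes with each control period).
- env.read_camera(name): name is "side" or "top" or "wrist"; returns a dict with "color" (480x640x3 uint8, red, green, blue), "K" (3x3 intrinsics, pixels), "dist" ([k1, k2, p1, p2, k3] as OpenCV has them; the pictures are not rectified), "R" (3x3) and "t" (3): a world point X has camera coordinates R X + t. Camera axes: x right, y down, z forward; pixel columns grow to the right and rows downward; lengths in m; the calibration is good to about 2 mm. A picture is of the moment at which its call begins. There is no depth.
- env.hand_in(): hands the job in, once; it reports no verdict.
The state is a dict: "clock": time; "joint_pos": joint angles; "qvel": joint speeds; "tau": joint torques, N m; "tcp_pos": TCP position; "orientation": TCP orientation; "wrist_force": force on the tool from outside, world axes, zero at the start; "ft_torque": the same for the moment, N m; "finger_gap": finger opening in m.
Only numpy, scipy, OpenCV 4.12 (cv2) and the standard library are available. Lean on these libraries where they do the work, as an engineer would, in place of code of your own. Each camera call takes 0.05 s, during which the arm holds its last target. There are 200 camera calls.

## Working session

There is one attempt and no reset: what is moved stays moved. The work goes in short steps, Python scripts to look and compute and a tool call to move; the robot and the scene stay as the last step left them, time stands still between calls to the robot, and variables do not carry over. Pictures are saved under pics/ and viewed, about 8 in all and at most 12, crops included, and the job is handed in when it is done.

Besides the shell and the picture viewer there is one more tool, called after "Emit:" as name(argument=value, ...) on one line, values as JSON. carry_out: Moves the arm, as the interface text tells. Its arguments: {"type":"object","properties":{"steps":{"type":"array","items":{"type":"array","items":{"type":"number"}}},"grip_force":{"type":"number"}},"required":["steps"]}

```bash
mkdir -p pics; python3 - <<'E'
from workcell import env
import cv2, json, numpy as np
s=env.get_state(); print({k:np.round(v,4).tolist() for k,v in s.items()})
for n in("side","top"):
    c=env.read_camera(n); cv2.imwrite(f"pics/{n}0.png",c["color"][:,:,::-1])
    print(n,np.round(c["K"],1).tolist(),np.round(c["dist"],4),np.round(c["R"],4).tolist(),np.round(c["t"],4), "pos",np.round(-np.array(c["R"]).T@c["t"],3))
E
```

```text
{'clock': 0.0, 'joint_pos': [-1.3806, 0.314, 0.045, 1.3036, 0.0, 1.4312], 'qvel': [0.0003, 0.0007, -0.0004, -0.0021, -0.0013, -0.0014], 'tau': [0.0007, -48.0628, 29.8533, 0.0194, -0.0003, -0.0], 'tcp_pos': [0.1861, -0.5435, 0.2494], 'orientation': [-0.0006, 0.8136, -0.5815, -0.0007], 'wrist_force': [-0.1933, 0.5348, -0.5278], 'ft_torque': [0.024, -0.0147, 0.0154], 'finger_gap': 0.0853}
side [[520.2, 0.0, 316.9], [0.0, 520.2, 233.3], [0.0, 0.0, 1.0]] [-0.0168  0.      0.      0.      0.    ] [[-0.9687, -0.2482, -0.0022], [-0.128, 0.5069, -0.8525], [0.2127, -0.8255, -0.5228]] [0.5888 0.1097 0.6016] pos [0.456 0.587 0.409]
top [[483.7, 0.0, 328.5], [0.0, 483.7, 235.4], [0.0, 0.0, 1.0]] [-0.0416  0.      0.      0.      0.    ] [[-0.0166, -0.9984, -0.0534], [-0.9982, 0.0196, -0.0559], [0.0568, 0.0524, -0.997]] [0.0651 0.6055 0.7367] pos [0.564 0.015 0.772]
```

View pics/side0.png

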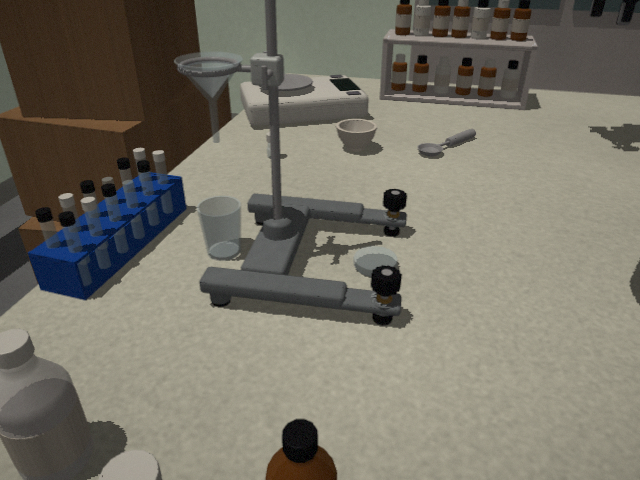

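View pics/top0.png

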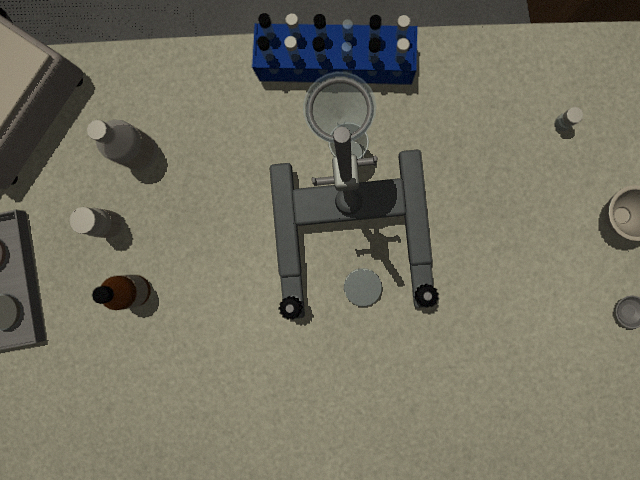

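Side view: the knobs are at about (386,280) and (395,200). Top view: left knob at (290,307), right knob at (427,296), dish at (363,288).

```bash
cat > h.py <<'E'
import numpy as np, cv2
from workcell import env
def ray(c,uv):
    p=cv2.undistortPoints(np.array([[uv]],float),np.array(c["K"]),np.array(c["dist"]))[0,0]
    R=np.array(c["R"]);t=np.array(c["t"]); return -R.T@t, R.T@np.r_[p,1]
def atz(c,uv,z):
    o,d=ray(c,uv); return o+d*(z-o[2])/d[2]
def proj(c,X):
    return cv2.projectPoints(np.array(X,float).reshape(-1,3),cv2.Rodrigues(np.array(c["R"]))[0],np.array(c["t"]),np.array(c["K"]),np.array(c["dist"]))[0][:,0]
E
python3 - <<'E'
from h import *
c=env.read_camera("top"); im=c["color"][:,:,::-1]
s=env.read_camera("side")["color"][:,:,::-1]
a=[cv2.resize(im[y-25:y+25,x-33:x+33],(396,300),interpolation=cv2.INTER_CUBIC) for x,y in((290,307),(427,296))]
b=[cv2.resize(s[y-30:y+30,x-40:x+39+1],(396,300),interpolation=cv2.INTER_CUBIC) for x,y in((385,293),(395,212))]
cv2.imwrite("pics/crop.png",np.vstack([np.hstack(a),np.hstack(b)]))
for uv in((290,307),(427,296)): print(atz(c,uv,.07).round(4))
for i in range(3): print(env.get_state()["tcp_pos"],env.get_state()["wrist_force"]); env.read_camera("top")
E
```

```text
[0.5006 0.1091 0.07  ]
[ 0.5139 -0.0884  0.07  ]
[ 0.18615033 -0.5437803   0.24976683] [-0.11000003  0.54639973 -0.52956187]
[ 0.18616648 -0.54382796  0.24987026] [ 0.35247148  0.1668935  -0.14887498]
[ 0.18618161 -0.54390069  0.25002002] [-0.78912461  0.73197091 -0.1140495 ]
```

View pics/crop.png

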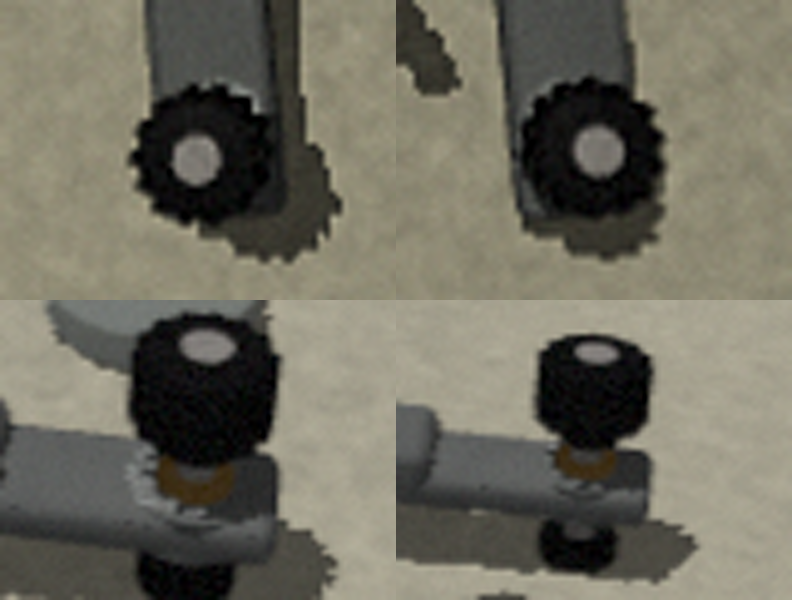

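```bash
python3 - <<'E'
from h import *
t=env.read_camera("top");s=env.read_camera("side")
for a,b in(((289.4,308.2),(386.4,271.8)),((427.6,295.7),(395,192))):
    o1,d1=ray(t,a);o2,d2=ray(s,b)
    k=np.linalg.lstsq(np.c_[d1,-d2],o2-o1,rcond=None)[0]
    print((o1+k[0]*d1).round(4),(o2+k[1]*d2).round(4),atz(t,a,.069).round(4))
E
```

```text
[0.4988 0.1102 0.0689] [0.4993 0.1102 0.0689] [0.4988 0.1101 0.069 ]
[ 0.5141 -0.0895  0.0682] [ 0.5145 -0.0895  0.0681] [ 0.5142 -0.0894  0.069 ]
```

Emit:
carry_out(steps=[[-1,-0.0203,-0.0286,0.008,0,0,0],[-1,-0.0203,-0.0286,0.008,0,0,0],[-1,-0.0203,-0.0286,0.008,0,0,0],[-1,-0.0203,-0.0286,0.008,0,0,0],[-1,-0.0203,-0.0286,0.008,0,0,0],[-1,-0.0203,-0.0286,0.008,0,0,0],[-1,-0.0203,-0.0286,0.008,0,0,0],[-1,-0.0203,-0.0286,0.008,0,0,0],[-1,-0.0203,-0.0286,0.008,0,0,0],[-1,-0.0203,-0.0286,0.008,0,0,0],[-1,-0.0203,-0.0286,0.008,0,0,0],[-1,-0.0203,-0.0286,0.008,0,0,0],[-1,-0.0203,-0.0286,0.008,0,0,0],[-1,-0.0203,-0.0286,0.008,0,0,0],[-1,-0.0203,-0.0286,0.008,0,0,0],[-1,-0.0203,-0.0286,0.008,0,0,0],[-1,0,0,0,0,0,0],[-1,0,0,0,0,0,0]], grip_force=25)

```text
clock: 2.7
tcp_pos: [0.5138, -0.0887, 0.1223]
orientation: [0.0, 0.814, -0.581, -0.0]
wrist_force: [0.5, -0.2, -0.6]
finger_gap: 0.0001
```

```bash
cat >> h.py <<'E'
from scipy.spatial.transform import Rotation as Ro
def st(n=1):
    f=[];p=[]
    for i in range(n):
        s=env.get_state(); f.append(s["wrist_force"]);p.append(s["tcp_pos"])
        if i<n-1: env.read_camera("wrist")
    q=s["orientation"]; R=Ro.from_quat([q[1],q[2],q[3],q[0]]).as_matrix()
    print("t",round(s["clock"],2),"p",np.mean(p,0).round(5),"F",np.mean(f,0).round(2),"M",np.round(s["ft_torque"],3),"gap",round(s["finger_gap"],4),"j6",round(s["joint_pos"][5],3),"psi",round(np.arctan2(R[1,0],R[0,0]),4),"z",R[:,2].round(4))
    return np.mean(p,0),R
def to(R,p,X): print("tool shift",(R.T@(np.array(X)-p)).round(5))
E
python3 - <<'E'
from h import *
p,R=st(); to(R,p,[.5143,-.0895,.090])
c=env.read_camera("wrist"); cv2.imwrite("pics/w1.png",c["color"][:,:,::-1])
print(proj(c,[[.5143,-.0895,.0682]]))
E
```

```text
t 2.7 p [ 0.51376 -0.08868  0.12231] F [ 0.47 -0.22 -0.59] M [-0.027  0.008  0.01 ] gap 0.0001 j6 2.487 psi -1.2406 z [-4.e-04 -3.e-04 -1.e+00]
tool shift [ 0.00094 -0.00026  0.03231]
[[322.2399948  278.36386844]]
```

View pics/w1.png

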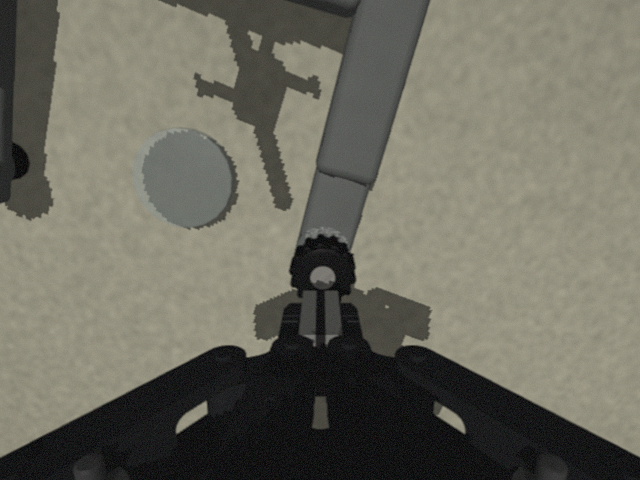

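The knob's centre spot is at (322,279), which agrees with the projection. The front end of the right leg is at about (345,178). Now I'll probe the right knob top with shut fingers.

Emit:
carry_out(steps=[[-1,0.001,0,0.01,0,0,0],[-1,0,0,0.01,0,0,0],[-1,0,0,0.008,0,0,0],[-1,0,0,0.004,0,0,0],[-1,0,0,0.002,0,0,0],[-1,0,0,0,0,0,0]])

```text
clock: 3.5
tcp_pos: [0.5143, -0.0895, 0.0883]
orientation: [0.0, 0.814, -0.581, 0.0]
wrist_force: [-0.8, -0.3, -0.2]
finger_gap: -0.0001
```

```bash
python3 - <<'E'
from h import *
st(3)
E
```

```text
t 3.6 p [ 0.51444 -0.08952  0.08841] F [-0.54 -0.16 -0.14] M [-0.034  0.055  0.005] gap -0.0003 j6 2.486 psi -1.2409 z [ 5.e-04 -2.e-04 -1.e+00]
```

Emit:
carry_out(steps=[[-1,0,0,0.0004,0,0,0],[-1,0,0,0.0004,0,0,0],[-1,0,0,0,0,0,0]])

```text
clock: 3.98
tcp_pos: [0.5143, -0.0895, 0.0875]
orientation: [0.0, 0.814, -0.581, 0.0]
wrist_force: [0.4, 0.3, -0.7]
finger_gap: -0.0004
```

Emit:
carry_out(steps=[[-1,0,0,0.0003,0,0,0],[-1,0,0,0.0002,0,0,0],[-1,0,0,0,0,0,0]])

```text
clock: 4.35
tcp_pos: [0.5143, -0.0895, 0.0869]
orientation: [0.0, 0.814, -0.581, -0.0]
wrist_force: [-0.5, -0.9, -0.2]
finger_gap: -0.0001
```

Emit:
carry_out(steps=[[-1,0,0,0.0003,0,0,0],[-1,0,0,0.0002,0,0,0],[-1,0,0,0,0,0,0]])

```text
clock: 4.72
tcp_pos: [0.5143, -0.0896, 0.0868]
orientation: [0.0, 0.814, -0.581, 0.0]
wrist_force: [-1.0, 0.2, 3.6]
finger_gap: 0.0001
```

Emit:
carry_out(steps=[[-1,0,0,0.0003,0,0,0],[-1,0,0,0,0,0,0]])

```text
clock: 4.97
tcp_pos: [0.5144, -0.0896, 0.0867]
orientation: [-0.0, 0.814, -0.581, 0.0]
wrist_force: [-1.9, 1.6, 6.1]
finger_gap: -0.0002
```

Emit:
carry_out(steps=[[-1,0,0,0.0003,0,0,0],[-1,0,0,0,0,0,0]])

```text
clock: 5.22
tcp_pos: [0.5144, -0.0896, 0.0866]
orientation: [-0.0, 0.814, -0.581, 0.0]
wrist_force: [-2.1, 0.3, 7.2]
finger_gap: 0.0001
```

```bash
python3 - <<'E'
from h import *
st(4)
E
```

```text
t 5.38 p [ 0.51439 -0.08958  0.08659] F [-2.16  0.51  7.51] M [ 0.137  0.452 -0.026] gap 0.0001 j6 2.486 psi -1.241 z [ 5.e-04 -4.e-04 -1.e+00]
```

Emit:
carry_out(steps=[[-1,0,0,-0.01,0,0,0],[-1,0.0069,-0.0266,0,0,0,0],[-1,0.0069,-0.0266,0,0,0,0],[-1,0,0,0.012,0,0,0],[-1,0,0,0.012,0,0,0],[-1,0,0,0.007,0,0,0],[-1,0,0,0.002,0,0,0],[-1,0,0,0,0,0,0]])

```text
clock: 6.38
tcp_pos: [0.5688, -0.0854, 0.0629]
orientation: [0.0, 0.814, -0.582, -0.0]
wrist_force: [0.1, 0.6, 0.0]
finger_gap: -0.0002
```

```bash
python3 - <<'E'
from h import *
st(3)
E
```

```text
t 6.47 p [ 0.56903 -0.08546  0.06311] F [0.28 0.34 0.36] M [ 0.022 -0.023  0.015] gap 0.0002 j6 2.523 psi -1.2412 z [ 7.e-04 -3.e-04 -1.e+00]
```

Emit:
carry_out(steps=[[-1,0,0,0.0007,0,0,0],[-1,0,0,0.0006,0,0,0],[-1,0,0,0,0,0,0]])

```text
clock: 6.85
tcp_pos: [0.5691, -0.0853, 0.0616]
orientation: [0.0, 0.814, -0.581, 0.0]
wrist_force: [0.6, -0.6, 0.0]
finger_gap: 0.0003
```

Emit:
carry_out(steps=[[-1,0,0,0.0006,0,0,0],[-1,0,0,0,0,0,0]])

```text
clock: 7.1
tcp_pos: [0.5691, -0.0853, 0.0609]
orientation: [0.0, 0.814, -0.581, -0.0]
wrist_force: [0.0, 0.2, -0.2]
finger_gap: 0.0002
```

Emit:
carry_out(steps=[[-1,0,0,0.0006,0,0,0],[-1,0,0,0,0,0,0]])

```text
clock: 7.35
tcp_pos: [0.5691, -0.0853, 0.0603]
orientation: [0.0, 0.814, -0.581, -0.0]
wrist_force: [0.2, 0.8, -0.1]
finger_gap: -0.0002
```

Emit:
carry_out(steps=[[-1,0,0,0.0005,0,0,0],[-1,0,0,0,0,0,0]])

```text
clock: 7.6
tcp_pos: [0.5691, -0.0853, 0.0598]
orientation: [0.0, 0.814, -0.581, -0.0]
wrist_force: [0.8, 0.0, 0.4]
finger_gap: -0.0
```

Emit:
carry_out(steps=[[-1,0,0,0.0004,0,0,0],[-1,0,0,0,0,0,0]])

```text
clock: 7.85
tcp_pos: [0.5691, -0.0853, 0.0595]
orientation: [0.0, 0.814, -0.581, 0.0]
wrist_force: [0.2, -0.2, -0.3]
finger_gap: -0.0
```

Emit:
carry_out(steps=[[-1,0,0,0.0004,0,0,0],[-1,0,0,0,0,0,0]])

```text
clock: 8.1
tcp_pos: [0.5691, -0.0854, 0.0591]
orientation: [0.0, 0.814, -0.581, 0.0]
wrist_force: [-0.6, 0.5, -0.4]
finger_gap: -0.0
```

Emit:
carry_out(steps=[[-1,0,0,0.0003,0,0,0],[-1,0,0,0,0,0,0]])

```text
clock: 8.35
tcp_pos: [0.5691, -0.0854, 0.0589]
orientation: [0.0, 0.814, -0.581, 0.0]
wrist_force: [-0.9, 0.6, 3.3]
finger_gap: -0.0003
```

Emit:
carry_out(steps=[[-1,0,0,-0.018,0,0,0],[-1,0,0,-0.018,0,0,0],[-1,-0.03,0,-0.003,0,0,0],[-1,-0.04,0.001,0,0,0,0],[-1,-0.04,0.001,0,0,0,0],[-1,-0.04,0.001,0,0,0,0],[-1,-0.04,0,0,0,0,0],[-1,-0.0177,0,0,0,0,0],[-1,0,0,0.005,0,0,0],[-1,0,0,0.002,0,0,0],[-1,0,0,0,0,0,0]])

```text
clock: 9.72
tcp_pos: [0.4993, 0.1091, 0.0903]
orientation: [0.0, 0.813, -0.582, -0.0]
wrist_force: [0.4, -0.8, 0.3]
finger_gap: 0.0001
```

```bash
python3 - <<'E'
from h import *
p,R=st(1); to(R,p,[.499,.1102,.0898])
E
```

```text
t 9.72 p [0.49928 0.1091  0.09035] F [ 0.36 -0.78  0.32] M [ 0.032 -0.035  0.003] gap 0.0001 j6 2.872 psi -1.2427 z [-5.e-04 -4.e-04 -1.e+00]
tool shift [-1.14e-03 -9.00e-05  5.50e-04]
```

Emit:
carry_out(steps=[[-1,0,0,0.0005,0,0,0],[-1,0,0,0.0004,0,0,0],[-1,0,0,0,0,0,0]])

```text
clock: 10.1
tcp_pos: [0.4991, 0.11, 0.0899]
orientation: [0.0, 0.813, -0.582, 0.0]
wrist_force: [0.2, -0.4, -0.2]
finger_gap: 0.0
```

Emit:
carry_out(steps=[[-1,0,0,0.0005,0,0,0],[-1,0,0,0,0,0,0]])

```text
clock: 10.35
tcp_pos: [0.499, 0.1102, 0.0894]
orientation: [0.0, 0.814, -0.581, 0.0]
wrist_force: [-0.6, 0.6, -0.4]
finger_gap: 0.0001
```

Emit:
carry_out(steps=[[-1,0,0,0.0004,0,0,0],[-1,0,0,0,0,0,0]])

```text
clock: 10.6
tcp_pos: [0.499, 0.1102, 0.0889]
orientation: [0.0, 0.814, -0.581, 0.0]
wrist_force: [-0.2, 0.5, -0.6]
finger_gap: 0.0002
```

Emit:
carry_out(steps=[[-1,0,0,0.0004,0,0,0],[-1,0,0,0,0,0,0]])

```text
clock: 10.85
tcp_pos: [0.499, 0.1102, 0.0885]
orientation: [0.0, 0.814, -0.581, -0.0]
wrist_force: [-0.2, -0.5, 0.5]
finger_gap: 0.0
```

Emit:
carry_out(steps=[[-1,0,0,0.0003,0,0,0],[-1,0,0,0,0,0,0]])

```text
clock: 11.1
tcp_pos: [0.499, 0.1102, 0.0882]
orientation: [0.0, 0.814, -0.581, 0.0]
wrist_force: [0.2, -0.1, -0.0]
finger_gap: -0.0003
```

Emit:
carry_out(steps=[[-1,0,0,0.0003,0,0,0],[-1,0,0,0,0,0,0]])

```text
clock: 11.35
tcp_pos: [0.499, 0.1102, 0.088]
orientation: [0.0, 0.814, -0.581, 0.0]
wrist_force: [0.0, 0.9, -0.2]
finger_gap: -0.0
```

Emit:
carry_out(steps=[[-1,0,0,0.0003,0,0,0],[-1,0,0,0,0,0,0]])

```text
clock: 11.6
tcp_pos: [0.499, 0.1102, 0.0877]
orientation: [0.0, 0.814, -0.581, 0.0]
wrist_force: [-0.5, -0.1, -0.0]
finger_gap: 0.0
```

Emit:
carry_out(steps=[[-1,0,0,0.0003,0,0,0],[-1,0,0,0,0,0,0]])

```text
clock: 11.85
tcp_pos: [0.499, 0.1102, 0.0875]
orientation: [-0.0, 0.814, -0.581, 0.0]
wrist_force: [0.6, -0.1, 1.5]
finger_gap: -0.0001
```

Emit:
carry_out(steps=[[-1,0,0,0.0002,0,0,0],[-1,0,0,0,0,0,0]])

```text
clock: 12.1
tcp_pos: [0.499, 0.1102, 0.0873]
orientation: [-0.0, 0.814, -0.581, 0.0]
wrist_force: [-1.7, 0.1, 2.1]
finger_gap: 0.0002
```

Emit:
carry_out(steps=[[-1,0,0,0.0002,0,0,0],[-1,0,0,0,0,0,0]])

```text
clock: 12.35
tcp_pos: [0.499, 0.1102, 0.0872]
orientation: [-0.0, 0.814, -0.581, 0.0]
wrist_force: [-0.9, 1.0, 4.5]
finger_gap: 0.0002
```

```bash
python3 - <<'E'
from h import *
st(3)
E
```

```text
t 12.45 p [0.49904 0.11021 0.08717] F [-1.5   0.49  4.94] M [ 0.05   0.279 -0.005] gap -0.0002 j6 2.872 psi -1.241 z [ 3.e-04 -0.e+00 -1.e+00]
```

Emit:
carry_out(steps=[[-1,0,0,-0.01,0,0,0],[-1,0.0069,-0.0266,0,0,0,0],[-1,0.0069,-0.0266,0,0,0,0],[-1,0,0,0.012,0,0,0],[-1,0,0,0.012,0,0,0],[-1,0,0,0.01,0,0,0],[-1,0,0,0.0022,0,0,0],[-1,0,0,0,0,0,0],[-1,0,0,0,0,0,0]])

```text
clock: 13.58
tcp_pos: [0.5541, 0.1144, 0.0612]
orientation: [-0.0, 0.814, -0.581, 0.0]
wrist_force: [0.1, 0.4, -0.3]
finger_gap: -0.0002
```

Emit:
carry_out(steps=[[-1,0,0,0.0004,0,0,0],[-1,0,0,0,0,0,0]])

```text
clock: 13.82
tcp_pos: [0.554, 0.1144, 0.0606]
orientation: [-0.0, 0.814, -0.581, 0.0]
wrist_force: [0.2, -0.3, 0.1]
finger_gap: -0.0002
```

Emit:
carry_out(steps=[[-1,0,0,0.0003,0,0,0],[-1,0,0,0,0,0,0]])

```text
clock: 14.08
tcp_pos: [0.5538, 0.1144, 0.0601]
orientation: [0.0, 0.814, -0.581, 0.0]
wrist_force: [-0.4, 0.3, -0.4]
finger_gap: -0.0002
```

Emit:
carry_out(steps=[[-1,0,0,0.0003,0,0,0],[-1,0,0,0,0,0,0]])

```text
clock: 14.32
tcp_pos: [0.5538, 0.1143, 0.0597]
orientation: [0.0, 0.814, -0.581, -0.0]
wrist_force: [0.7, 0.5, -0.3]
finger_gap: 0.0002
```

Emit:
carry_out(steps=[[-1,0,0,0.0003,0,0,0],[-1,0,0,0,0,0,0]])

```text
clock: 14.58
tcp_pos: [0.5538, 0.1144, 0.0595]
orientation: [0.0, 0.814, -0.581, 0.0]
wrist_force: [0.8, 0.1, -1.5]
finger_gap: 0.0
```

Emit:
carry_out(steps=[[-1,0,0,0.0003,0,0,0],[-1,0,0,0,0,0,0]])

```text
clock: 14.82
tcp_pos: [0.5538, 0.1144, 0.0591]
orientation: [0.0, 0.814, -0.581, 0.0]
wrist_force: [-0.2, -0.4, 0.1]
finger_gap: 0.0003
```

Emit:
carry_out(steps=[[-1,0,0,0.0003,0,0,0],[-1,0,0,0,0,0,0]])

```text
clock: 15.08
tcp_pos: [0.5538, 0.1143, 0.0588]
orientation: [0.0, 0.814, -0.581, 0.0]
wrist_force: [-0.4, 0.6, -0.3]
finger_gap: -0.0004
```

Emit:
carry_out(steps=[[-1,0,0,0.0003,0,0,0],[-1,0,0,0,0,0,0]])

```text
clock: 15.32
tcp_pos: [0.5538, 0.1144, 0.0586]
orientation: [0.0, 0.814, -0.581, 0.0]
wrist_force: [-0.6, -0.3, -0.1]
finger_gap: 0.0002
```

Emit:
carry_out(steps=[[-1,0,0,0.0003,0,0,0],[-1,0,0,0,0,0,0]])

```text
clock: 15.58
tcp_pos: [0.5538, 0.1144, 0.0585]
orientation: [-0.0, 0.814, -0.581, 0.0]
wrist_force: [-0.8, -0.3, 2.9]
finger_gap: -0.0003
```

Emit:
carry_out(steps=[[-1,0,0,0.0003,0,0,0],[-1,0,0,0,0,0,0]])

```text
clock: 15.82
tcp_pos: [0.5538, 0.1144, 0.0583]
orientation: [-0.0, 0.814, -0.581, 0.0]
wrist_force: [-1.7, -0.1, 5.5]
finger_gap: -0.0
```

Probing gives knob-to-leg heights of about 28.0 mm on the right and 28.95 mm on the left. After correcting for pitch, that means wind-ups of about 2.8 mm (right, bearing) and 3.7 mm (left, hanging). I'll turn the left knob first, starting by winding the wrist back above it.

Emit:
carry_out(steps=[[-1,0,0,-0.02,0,0,0],[-1,0,0,-0.02,0,0,0],[0.4,-0.0069,0.0266,0,0,0,0],[0.4,-0.0069,0.0266,0,0,0,0],[0.4,0,0,0,0,0,-0.186],[0.4,0,0,0,0,0,-0.186],[0.4,0,0,0,0,0,-0.186],[0.4,0,0,0,0,0,-0.186],[0.4,0,0,0,0,0,-0.186],[0.4,0,0,0,0,0,-0.186],[0.4,0,0,0,0,0,-0.186],[0.4,0,0,0,0,0,-0.186],[0.4,0,0,0,0,0,-0.186],[0.4,0,0,0,0,0,-0.186],[0.4,0,0,0,0,0,-0.186],[0.4,0,0,0,0,0,-0.186],[0.4,0,0,0,0,0,-0.186],[0.4,0,0,0,0,0,-0.186],[0.4,0,0,0,0,0,-0.186],[0.4,0,0,0,0,0,-0.186]])

```text
clock: 18.32
tcp_pos: [0.499, 0.1101, 0.0977]
orientation: [0.0, 0.644, 0.765, -0.0]
wrist_force: [0.6, -0.1, -0.3]
finger_gap: 0.0598
```

Emit:
carry_out(steps=[[0.4,0,0,0,0,0,-0.186],[0.4,0,0,0,0,0,-0.186],[0.4,0,0,0,0,0,-0.186],[0.4,0,0,0,0,0,-0.186],[0.4,0,0,0,0,0,-0.186],[0.4,0,0,0,0,0,0]])

```text
clock: 19.08
tcp_pos: [0.4989, 0.1101, 0.0977]
orientation: [-0.0, 0.237, 0.971, -0.0]
wrist_force: [0.3, -0.6, -1.0]
finger_gap: 0.0596
```

```bash
python3 - <<'E'
from h import *
p,R=st(1); to(R,p,[.499,.1102,.066])
c=env.read_camera("wrist"); im=c["color"][:,:,::-1]; cv2.imwrite("pics/w2.png",im)
print(proj(c,[[.499,.1102,.0683]]))
E
```

```text
t 19.07 p [0.49894 0.11014 0.09773] F [ 0.28 -0.58 -0.98] M [-0.034  0.026  0.049] gap 0.0596 j6 -1.032 psi 2.663 z [-2.e-04 -2.e-04 -1.e+00]
tool shift [-2.000e-05  8.000e-05  3.173e-02]
[[320.69631228 299.2010603 ]]
```

View pics/w2.png

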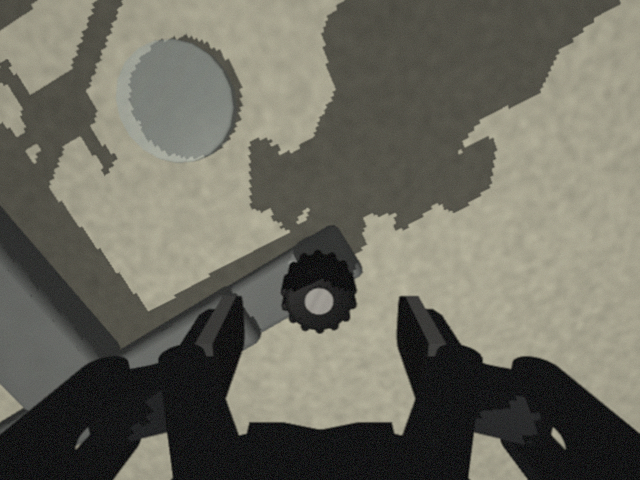

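The left knob's spot is at (319,300.5), about 0.8 mm left of the jaw middle at x≈321. I'll convert that to a correction.

```bash
python3 - <<'E'
from h import *
p,R=st(1)
c=env.read_camera("wrist"); im=c["color"]
g=im[255:345,275:365].astype(int); m=(g.min(2)>110)&(np.hypot(*(np.indices(g.shape[:2])-np.array([45.5,44])[:,None,None]))<22)
v,u=np.nonzero(m); uv=(u.mean()+275,v.mean()+255); print(uv,m.sum())
X=atz(c,uv,.0683); print(X.round(4)); to(R,p,np.r_[X[:2],.066])
print("tcp px at z .0683",proj(c,np.r_[p[:2],.0683]), "tool x dir", proj(c,np.r_[p[:2],.0683]+R[:,0]*.005))
E
```

```text
t 19.12 p [0.49896 0.11016 0.09776] F [-0.53 -0.43 -0.5 ] M [0.034 0.097 0.024] gap 0.0598 j6 -1.031 psi 2.6615 z [-2.e-04 -1.e-04 -1.e+00]
(np.float64(318.4991150442478), np.float64(300.8424778761062)) 565
[0.5002 0.1105 0.0683]
tool shift [-0.00096  0.00085  0.03176]
tcp px at z .0683 [[320.72515247 299.04526555]] tool x dir [[332.37059708 299.0343779 ]]
```

Emit:
carry_out(steps=[[0.4,-0.0009,0.0006,0.01,0,0,0],[0.4,0,0,0.01,0,0,0],[0.4,0,0,0.008,0,0,0],[0.2,0,0,0.0037,0,0,0],[0.0,0,0,0,0,0,0],[-0.13,0,0,0,0,0,0],[-0.17,0,0,0,0,0,0],[-0.3,0,0,0,0,0,0],[-0.3,0,0,0,0,0,0]], grip_force=20)

```text
clock: 20.3
tcp_pos: [0.5001, 0.1104, 0.0666]
orientation: [0.0, 0.236, 0.972, 0.0]
wrist_force: [-1.6, -0.4, 2.2]
finger_gap: 0.0329
```

```bash
python3 - <<'E'
from h import *
p,R=st(3)
s=env.get_state(); print("tool F",(R.T@s["wrist_force"]).round(2))
E
```

```text
t 20.4 p [0.5001  0.11044 0.06655] F [-1.66  0.79  3.04] M [0.157 0.182 0.005] gap 0.0332 j6 -1.034 psi 2.6651 z [ 3.e-04  2.e-04 -1.e+00]
tool F [ 1.39  1.34 -3.29]
```

Emit:
carry_out(steps=[[-0.3,0,0,0,0,0,0.185],[-0.3,0,0,0,0,0,0.185],[-0.3,0,0,0.0001,0,0,0.185],[-0.3,0,0,0.0001,0,0,0.185],[-0.3,0,0,0.0001,0,0,0.185],[-0.3,0,0,0.0001,0,0,0.185]])

```text
clock: 21.15
tcp_pos: [0.5006, 0.1101, 0.0662]
orientation: [0.0, 0.715, 0.699, 0.0]
wrist_force: [-0.6, -0.9, 3.0]
finger_gap: 0.0327
```

```bash
python3 - <<'E'
from h import *
p,R=st(2)
psi=np.arctan2(R[1,0],R[0,0])
d=np.array([.997,.076,0])*.06
for i in range(14):
    a=psi-.185*i; x=np.array([np.cos(a),np.sin(a)]); y=np.array([np.sin(a),-np.cos(a)]); print(i,(x@d[:2]).round(3),(y@d[:2]).round(3))
E
```

```text
t 21.2 p [0.50057 0.1101  0.06618] F [-0.38 -1.25  2.51] M [ 0.263 -0.002 -0.022] gap 0.0335 j6 0.087 psi 1.5433 z [ 1.e-03 -3.e-04 -1.e+00]
0 0.006 0.06
1 0.017 0.058
2 0.027 0.053
3 0.037 0.047
4 0.045 0.04
5 0.051 0.031
6 0.056 0.021
7 0.059 0.01
8 0.06 -0.001
9 0.059 -0.012
10 0.056 -0.022
11 0.051 -0.032
12 0.044 -0.041
13 0.035 -0.048
```

Emit:
carry_out(steps=[[-0.3,0,6e-05,0,0,0,0.185],[-0.3,0,6e-05,0,0,0,0.185],[-0.3,3e-05,5e-05,0,0,0,0.185],[-0.3,4e-05,5e-05,0,0,0,0.185],[-0.3,5e-05,4e-05,0,0,0,0.185],[-0.3,5e-05,3e-05,0,0,0,0.185],[-0.3,6e-05,2e-05,0,0,0,0.185]])

```text
clock: 22.08
tcp_pos: [0.5007, 0.1094, 0.066]
orientation: [0.001, 0.992, 0.128, 0.0]
wrist_force: [-1.2, -3.6, 1.9]
finger_gap: 0.033
```

```bash
python3 - <<'E'
from h import *
p,R=st(2)
E
```

```text
t 22.12 p [0.50069 0.1094  0.06598] F [-1.63 -3.65  2.14] M [-0.646 -0.103 -0.059] gap 0.0334 j6 1.38 psi 0.2506 z [ 4.0e-04 -2.1e-03 -1.0e+00]
```

Emit:
carry_out(steps=[[-0.3,6e-05,0.0003,0,0,0,0.184],[-0.3,6e-05,0,0,0,0,0.184],[-0.3,6e-05,0,0,0,0,0.184],[-0.3,6e-05,-2e-05,0,0,0,0.184],[-0.3,5e-05,-3e-05,0,0,0,0.184],[-0.3,4e-05,-4e-05,0,0,0,0.184],[-0.3,3e-05,-5e-05,0,0,0,0.184],[-0.3,0,0,0,0,0,0]])

```text
clock: 23.12
tcp_pos: [0.5004, 0.1098, 0.0659]
orientation: [0.001, 0.872, -0.489, -0.0]
wrist_force: [-3.1, -0.9, 4.6]
finger_gap: 0.0333
```

```bash
python3 - <<'E'
from h import *
p,R=st(2)
E
```

```text
t 23.18 p [0.50042 0.10981 0.06586] F [-3.05 -1.5   4.6 ] M [-0.439  0.565 -0.055] gap 0.0333 j6 2.652 psi -1.022 z [-9.e-04 -8.e-04 -1.e+00]
```

Emit:
carry_out(steps=[[0.0,0,0,0,0,0,0],[0.4,0,0,0,0,0,0],[0.4,0,0,-0.008,0,0,0],[0.4,0,0,-0.014,0,0,0],[0.4,0,0,-0.016,0,0,0],[0.4,0.0356,0.0182,0,0,0,0],[0.4,0.0356,0.0182,0,0,0,0],[0.4,0.0356,0.0182,0,0,0,0],[0.4,0.0356,0.0182,0,0,0,0],[0.4,0.0355,0.0183,0,0,0,0],[0.4,0,0,0,0,0,-0.186],[0.4,0,0,0,0,0,-0.186],[0.4,0,0,0,0,0,-0.186],[0.4,0,0,0,0,0,-0.186],[0.4,0,0,0,0,0,-0.186],[0.4,0,0,0,0,0,-0.186],[0.4,0,0,0,0,0,-0.186],[0.4,0,0,0,0,0,-0.186],[0.4,0,0,0,0,0,-0.186],[0.4,0,0,0,0,0,-0.186]])

```text
clock: 25.68
tcp_pos: [0.5154, -0.0895, 0.1051]
orientation: [0.001, 0.913, 0.407, 0.001]
wrist_force: [0.6, 0.7, 0.5]
finger_gap: 0.06
```

Emit:
carry_out(steps=[[0.4,0,0,0,0,0,-0.186],[0.4,0,0,0,0,0,-0.186],[0.4,0,0,0,0,0,-0.186],[0.4,0,0,0,0,0,0]])

```text
clock: 26.18
tcp_pos: [0.5153, -0.0894, 0.1049]
orientation: [0.001, 0.769, 0.64, 0.0]
wrist_force: [-0.7, 0.3, 0.1]
finger_gap: 0.0599
```

```bash
python3 - <<'E'
from h import *
p,R=st(1); to(R,p,[.5155,-.0895,.066])
c=env.read_camera("wrist"); cv2.imwrite("pics/w3.png",c["color"][:,:,::-1])
im=c["color"]; e=proj(c,[.5155,-.0895,.0705])[0]; print(e)
w=np.round(e).astype(int); g=im[w[1]-45:w[1]+45,w[0]-45:w[0]+45].astype(int)
m=((g.min(2)>110)&(np.hypot(*(np.indices(g.shape[:2])-45))<14))
v,u=np.nonzero(m); uv=(u.mean()+w[0]-45,v.mean()+w[1]-45); print(uv,m.sum())
X=atz(c,uv,.0705); print(X.round(4)); to(R,p,np.r_[X[:2],.068])
E
```

```text
t 26.18 p [ 0.51534 -0.08944  0.10492] F [-0.71  0.25  0.05] M [-0.018  0.011  0.009] gap 0.0599 j6 -0.143 psi 1.3883 z [ 1.3e-03 -5.0e-04 -1.0e+00]
tool shift [-2.000e-05  1.100e-04  3.892e-02]
[319.59451195 294.55388099]
(np.float64(320.05973451327435), np.float64(296.3805309734513)) 452
[ 0.5164 -0.0895  0.0705]
tool shift [0.00019 0.00099 0.03692]
```

View pics/w3.png

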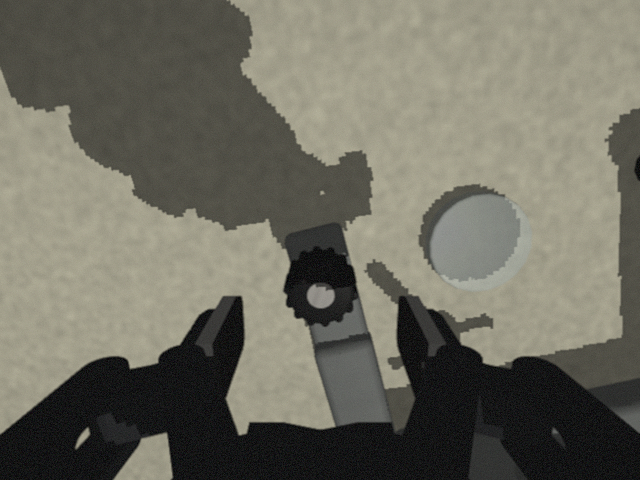

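The right knob's spot is at (320,296.5), centred between the jaws (243 to 399). Descending to grip it.

Emit:
carry_out(steps=[[0.4,0.0001,0.0006,0.012,0,0,0],[0.4,0,0,0.012,0,0,0],[0.4,0,0,0.009,0,0,0],[0.2,0,0,0.0037,0,0,0],[0.0,0,0,0,0,0,0],[-0.13,0,0,0,0,0,0],[-0.17,0,0,0,0,0,0],[-0.3,0,0,0,0,0,0],[-0.3,0,0,0,0,0,0]])

```text
clock: 27.35
tcp_pos: [0.5158, -0.0894, 0.0675]
orientation: [0.0, 0.768, 0.64, 0.0]
wrist_force: [-0.4, 0.8, 1.8]
finger_gap: 0.0333
```

```bash
python3 - <<'E'
from h import *
p,R=st(3)
E
```

```text
t 27.45 p [ 0.51576 -0.08938  0.0675 ] F [ 0.02 -0.06  1.52] M [ 0.041 -0.088 -0.059] gap 0.0331 j6 -0.144 psi 1.3901 z [ 7.e-04 -2.e-04 -1.e+00]
```

Emit:
carry_out(steps=[[-0.3,0,0,0.00015,0,0,0.184],[-0.3,0,0,0.00018,0,0,0.184],[-0.3,0,0,0.00018,0,0,0.184],[-0.3,0,0,0.00018,0,0,0.184],[-0.3,0,0,0.00018,0,0,0.184],[-0.3,0,0,0.00018,0,0,0.184],[-0.3,0,0,0.00018,0,0,0.184],[-0.3,0,0,0.00018,0,0,0.184]])

```text
clock: 28.45
tcp_pos: [0.5155, -0.0896, 0.066]
orientation: [0.0, 0.999, -0.044, 0.0]
wrist_force: [-0.5, 0.2, 1.6]
finger_gap: 0.0331
```

```bash
python3 - <<'E'
from h import *
p,R=st(2)
E
```

```text
t 28.5 p [ 0.51548 -0.0896   0.06598] F [-0.53 -0.28  2.72] M [-0.172  0.1   -0.055] gap 0.0331 j6 1.339 psi -0.0936 z [ 1.e-04 -8.e-04 -1.e+00]
```

Emit:
carry_out(steps=[[-0.3,0,0,0.00018,0,0,0.182],[-0.3,0,0,0.00018,0,0,0.182],[-0.3,0,0,0.00018,0,0,0.182],[-0.3,0,0,0.00015,0,0,0.182],[-0.3,0,0,0.0001,0,0,0.182],[-0.3,0,0,0.0001,0,0,0.182],[-0.3,0,0,0.0001,0,0,0.182],[-0.3,0,0,0,0,0,0]])

```text
clock: 29.5
tcp_pos: [0.5154, -0.0893, 0.0655]
orientation: [0.0, 0.779, -0.627, 0.0]
wrist_force: [-1.9, 0.3, 6.7]
finger_gap: 0.0328
```

```bash
python3 - <<'E'
from h import *
p,R=st(2)
E
```

```text
t 29.55 p [ 0.51538 -0.08928  0.06552] F [-2.28  0.26  6.99] M [ 0.131  0.501 -0.106] gap 0.0335 j6 2.599 psi -1.3536 z [ 2.e-04 -2.e-04 -1.e+00]
```

Emit:
carry_out(steps=[[0.0,0,0,0,0,0,0],[0.4,0,0,0,0,0,0],[0.4,0,0,-0.012,0,0,0],[0.4,0,0,-0.012,0,0,0],[-1,0,0,-0.012,0,0,0],[-1,0,0,0,0,0,0],[-1,0,0,0,0,0,0],[-1,0,0,0,0,0,0],[-1,0,0,0.008,0,0,0],[-1,0,0,0.0043,0,0,0],[-1,0,0,0,0,0,0]])

```text
clock: 30.92
tcp_pos: [0.5149, -0.0891, 0.0876]
orientation: [0.0, 0.779, -0.627, -0.001]
wrist_force: [-0.1, 0.1, -0.0]
finger_gap: 0.0001
```

Emit:
carry_out(steps=[[-1,0,0,0.0005,0,0,0],[-1,0,0,0,0,0,0]])

```text
clock: 31.18
tcp_pos: [0.5156, -0.0894, 0.0881]
orientation: [-0.0, 0.779, -0.627, 0.0]
wrist_force: [0.2, -0.8, -0.2]
finger_gap: 0.0001
```

Emit:
carry_out(steps=[[-1,0,0,0.0004,0,0,0],[-1,0,0,0,0,0,0]])

```text
clock: 31.42
tcp_pos: [0.5155, -0.0893, 0.0877]
orientation: [-0.0, 0.779, -0.627, 0.0]
wrist_force: [0.2, 0.4, 0.6]
finger_gap: -0.0004
```

Emit:
carry_out(steps=[[-1,0,0,0.0003,0,0,0],[-1,0,0,0,0,0,0]])

```text
clock: 31.68
tcp_pos: [0.5155, -0.0893, 0.0873]
orientation: [0.0, 0.779, -0.627, 0.0]
wrist_force: [-0.2, -0.1, -0.6]
finger_gap: -0.0006
```

Emit:
carry_out(steps=[[-1,0,0,0.0003,0,0,0],[-1,0,0,0,0,0,0]])

```text
clock: 31.92
tcp_pos: [0.5154, -0.0893, 0.0869]
orientation: [0.0, 0.779, -0.627, 0.0]
wrist_force: [0.5, 0.9, 0.7]
finger_gap: 0.0001
```

Emit:
carry_out(steps=[[-1,0,0,0.0003,0,0,0],[-1,0,0,0,0,0,0]])

```text
clock: 32.17
tcp_pos: [0.5155, -0.0893, 0.0868]
orientation: [0.0, 0.779, -0.627, 0.0]
wrist_force: [-0.9, -0.1, 2.0]
finger_gap: 0.0001
```

```bash
python3 - <<'E'
from h import *
p,R=st(3)
E
```

```text
t 32.27 p [ 0.5155  -0.08933  0.08683] F [-0.82 -0.14  1.98] M [ 0.078  0.181 -0.004] gap 0.0003 j6 2.602 psi -1.356 z [ 1.e-04 -2.e-04 -1.e+00]
```

Emit:
carry_out(steps=[[-1,0,0,-0.008,0,0,0],[-1,0.0038,-0.0272,0,0,0,0],[-1,0.0038,-0.0272,0,0,0,0],[-1,0,0,0.012,0,0,0],[-1,0,0,0.012,0,0,0],[-1,0,0,0.006,0,0,0],[-1,0,0,0.0023,0,0,0],[-1,0,0,0.0004,0,0,0],[-1,0,0,0,0,0,0]])

```text
clock: 33.4
tcp_pos: [0.5704, -0.0853, 0.0623]
orientation: [-0.0, 0.779, -0.627, 0.0]
wrist_force: [-0.3, 1.2, 0.0]
finger_gap: -0.0001
```

Emit:
carry_out(steps=[[-1,0,0,0.0003,0,0,0],[-1,0,0,0,0,0,0]])

```text
clock: 33.65
tcp_pos: [0.5704, -0.0852, 0.0619]
orientation: [-0.0, 0.779, -0.627, 0.0]
wrist_force: [0.2, -0.2, 0.0]
finger_gap: 0.0001
```

Emit:
carry_out(steps=[[-1,0,0,0.0003,0,0,0],[-1,0,0,0,0,0,0]])

```text
clock: 33.9
tcp_pos: [0.5702, -0.0851, 0.0614]
orientation: [0.0, 0.779, -0.627, 0.0]
wrist_force: [0.5, 0.3, -0.2]
finger_gap: 0.0002
```

Emit:
carry_out(steps=[[-1,0,0,0.0003,0,0,0],[-1,0,0,0,0,0,0]])

```text
clock: 34.15
tcp_pos: [0.5702, -0.0851, 0.061]
orientation: [0.0, 0.779, -0.627, 0.0]
wrist_force: [-0.1, -0.1, -0.3]
finger_gap: 0.0003
```

Emit:
carry_out(steps=[[-1,0,0,0.0003,0,0,0],[-1,0,0,0,0,0,0]])

```text
clock: 34.4
tcp_pos: [0.5702, -0.0852, 0.0609]
orientation: [0.0, 0.779, -0.627, 0.0]
wrist_force: [-0.3, 0.4, 1.4]
finger_gap: -0.0001
```

Emit:
carry_out(steps=[[-1,0,0,0.0003,0,0,0],[-1,0,0,0,0,0,0]])

```text
clock: 34.65
tcp_pos: [0.5703, -0.0852, 0.0608]
orientation: [0.0, 0.779, -0.627, 0.0]
wrist_force: [-1.4, 0.3, 4.5]
finger_gap: -0.0003
```

Emit:
carry_out(steps=[[-1,0,0,-0.01,0,0,0],[-1,-0.015,0,-0.01,0,0,0],[-1,-0.04,-0.006,0,0,0,0],[-1,-0.045,-0.007,0,0,0,0],[-1,-0.045,-0.007,0,0,0,0],[-1,-0.04,-0.006,0,0,0,0],[-1,-0.0133,-0.0021,0.01,0,0,0],[-1,0,0,0.006,0,0,0],[-1,0,0,0.0022,0,0,0],[-1,0,0,0.0003,0,0,0],[-1,0,0,0,0,0,0]])

```text
clock: 36.02
tcp_pos: [0.5557, 0.1136, 0.0621]
orientation: [0.0, 0.778, -0.628, 0.0]
wrist_force: [-0.0, -0.1, 0.2]
finger_gap: 0.0001
```

Emit:
carry_out(steps=[[-1,0,0,0.0003,0,0,0],[-1,0,0,0,0,0,0]])

```text
clock: 36.28
tcp_pos: [0.5556, 0.1143, 0.0618]
orientation: [-0.0, 0.779, -0.627, 0.0]
wrist_force: [-0.2, 0.4, -0.4]
finger_gap: 0.0003
```

Emit:
carry_out(steps=[[-1,0,0,0.0003,0,0,0],[-1,0,0,0,0,0,0]])

```text
clock: 36.52
tcp_pos: [0.5554, 0.1146, 0.0614]
orientation: [0.0, 0.779, -0.627, 0.0]
wrist_force: [-0.3, 0.2, -0.0]
finger_gap: -0.0001
```

Emit:
carry_out(steps=[[-1,0,0,0.0003,0,0,0],[-1,0,0,0,0,0,0]])

```text
clock: 36.78
tcp_pos: [0.5554, 0.1146, 0.061]
orientation: [0.0, 0.779, -0.627, 0.0]
wrist_force: [0.4, 0.3, 0.0]
finger_gap: 0.0
```

Emit:
carry_out(steps=[[-1,0,0,0.0002,0,0,0],[-1,0,0,0,0,0,0]])

```text
clock: 37.02
tcp_pos: [0.5554, 0.1146, 0.0609]
orientation: [0.0, 0.779, -0.627, 0.0]
wrist_force: [0.9, 0.3, -0.3]
finger_gap: -0.0002
```

Emit:
carry_out(steps=[[-1,0,0,0.0002,0,0,0],[-1,0,0,0,0,0,0]])

```text
clock: 37.28
tcp_pos: [0.5554, 0.1146, 0.0608]
orientation: [-0.0, 0.779, -0.627, 0.0]
wrist_force: [-0.6, -0.7, 1.7]
finger_gap: -0.0002
```

Emit:
carry_out(steps=[[-1,0,0,0.0002,0,0,0],[-1,0,0,0,0,0,0]])

```text
clock: 37.52
tcp_pos: [0.5554, 0.1146, 0.0608]
orientation: [-0.0, 0.779, -0.627, 0.0]
wrist_force: [-2.0, -0.5, 4.1]
finger_gap: -0.0002
```

Emit:
carry_out(steps=[[-1,0,0,-0.018,0,0,0],[-1,0,0,-0.018,0,0,0],[-1,-0.0038,0.0272,0,0,0,0],[-1,-0.0038,0.0272,0,0,0,0],[-1,0,0,0.006,0,0,0],[-1,0,0,0.002,0,0,0],[-1,0,0,0.0005,0,0,0],[-1,0,0,0,0,0,0]])

```text
clock: 38.52
tcp_pos: [0.5013, 0.1104, 0.0878]
orientation: [-0.0, 0.779, -0.627, 0.0]
wrist_force: [0.6, -0.4, 0.5]
finger_gap: -0.0003
```

Emit:
carry_out(steps=[[-1,0,0,0.0003,0,0,0],[-1,0,0,0,0,0,0]])

```text
clock: 38.78
tcp_pos: [0.5008, 0.1104, 0.0876]
orientation: [0.0, 0.779, -0.627, 0.0]
wrist_force: [0.1, -0.2, -0.4]
finger_gap: -0.0001
```

Emit:
carry_out(steps=[[-1,0,0,0.0003,0,0,0],[-1,0,0,0,0,0,0]])

```text
clock: 39.02
tcp_pos: [0.5007, 0.1104, 0.0874]
orientation: [0.0, 0.779, -0.627, 0.0]
wrist_force: [0.2, 0.3, -0.8]
finger_gap: 0.0001
```

Emit:
carry_out(steps=[[-1,0,0,0.0002,0,0,0],[-1,0,0,0,0,0,0]])

```text
clock: 39.28
tcp_pos: [0.5007, 0.1104, 0.0872]
orientation: [-0.0, 0.779, -0.627, 0.0]
wrist_force: [0.2, 0.3, -0.6]
finger_gap: 0.0002
```

Emit:
carry_out(steps=[[-1,0,0,0.0002,0,0,0],[-1,0,0,0,0,0,0]])

```text
clock: 39.52
tcp_pos: [0.5007, 0.1104, 0.087]
orientation: [0.0, 0.779, -0.627, 0.0]
wrist_force: [-1.4, 0.1, 0.6]
finger_gap: -0.0002
```

Emit:
carry_out(steps=[[-1,0,0,0.0002,0,0,0],[-1,0,0,0,0,0,0]])

```text
clock: 39.78
tcp_pos: [0.5007, 0.1105, 0.0869]
orientation: [-0.0, 0.779, -0.627, 0.0]
wrist_force: [0.2, -0.6, 2.0]
finger_gap: 0.0005
```

Emit:
carry_out(steps=[[-1,0,0,0.0002,0,0,0],[-1,0,0,0,0,0,0]])

```text
clock: 40.02
tcp_pos: [0.5007, 0.1104, 0.0868]
orientation: [-0.0, 0.779, -0.627, 0.0]
wrist_force: [-1.3, 0.3, 4.8]
finger_gap: -0.0002
```

```bash
python3 - <<'E'
from h import *
p,R=st(3)
E
```

```text
t 40.12 p [0.50069 0.11043 0.08683] F [-1.31 -0.16  5.09] M [-0.038  0.393  0.014] gap 0.0003 j6 2.987 psi -1.356 z [ 3.e-04 -1.e-04 -1.e+00]
```

Left knob top is at 87.0 and right at 86.9 (TCP mm at first touch), and the legs are at 60.9 and 60.95. So both wind-ups are about 0 to 0.1 mm, and both front corners feel stiff. I'll withdraw and take a last look.

Emit:
carry_out(steps=[[-1,0,0,-0.01,0,0,0],[-1,0,0,-0.03,0,0,0],[-1,0,0,-0.04,0,0,0],[-1,0,0.03,-0.04,0,0,0],[-1,0,0.03,-0.02,0,0,0],[-1,0,0.02,0,0,0,0],[-1,0,0,0,0,0,0],[-1,0,0,0,0,0,0]])

```text
clock: 41.12
tcp_pos: [0.4232, 0.0934, 0.2267]
orientation: [-0.0, 0.779, -0.627, 0.0]
wrist_force: [1.2, 0.2, 0.6]
finger_gap: 0.0002
```

```bash
python3 - <<'E'
from h import *
st(1)
a=cv2.imread("pics/side0.png"); b=env.read_camera("side")["color"][:,:,::-1]
cv2.imwrite("pics/end.png",np.hstack([a[:340,150:460],b[:340,150:460]]))
E
```

```text
t 41.12 p [0.42319 0.09341 0.22666] F [1.21 0.25 0.58] M [ 0.011  0.022 -0.071] gap 0.0002 j6 2.959 psi -1.3561 z [ 8.e-04 -0.e+00 -1.e+00]
```

View pics/end.png

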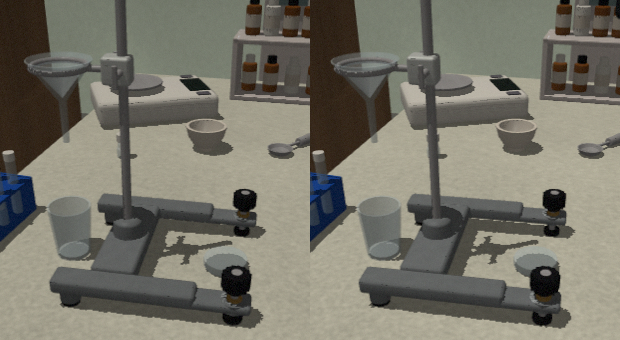

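The before and after views match: the stand, beaker (70,228 / 380,228) and dish (227,262 / 537,262) haven't moved, and the rod now leans back towards plumb. Handing in.

```bash
python3 -c "
from workcell import env
print(env.hand_in())"
```

```text
the job is handed in; nothing more can be done
None
```

I wound both front levelling screws down to level and handed the job in at about 41 s. By my probes the stand is plumb and both front feet bear.

- **Start:** probing the knob tops and leg tops put the right screw about 2.8 mm up and bearing. The left was about 3.7 mm up and hanging.
- **Turning:** I gripped each knob at 20 N and turned the left 3.69 rad and the right 2.74 rad clockwise. Side forces stayed under about 4 N and downward force at about 7 N or less.
- **Last checks:** knob-to-leg heights came out at 26.1 mm (left) and 25.95 mm (right), against 26.0 mm when level. The two front leg tops agree within 0.05 mm, and both front corners feel stiff.
- **Small disagreement:** the left knob reads about 0.1 mm higher than the right, so the left foot may carry up to about 1 N less than the right. That is within the probing error, so I left it.
- **Not checked:** I did not probe the rear legs. Plumb is inferred from the front heights and the given sizes.
- **Left as it was:** in the last side picture the stand, beaker and dish appear where they started. The arm is clear and touching nothing.

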